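# Lay the high chair tray for lunch

## Robot

A 6-joint arm with a two-finger parallel gripper is mounted at the origin on the work surface. World frame = base frame: x ahead of the robot, y to its left, z up, the work surface at z = 0. Lengths are in m, angles in rad, forces in N, time in s.
With the tool pointing down it reaches from about 0.4 to 0.825 m from the base axis. Payload 7 kg.
Tool frame: the origin (TCP) lies on the mounting face of the last link; the fingertips stand arm.tcp_to_tips ahead of it and the grasp point (between the pads) lies 159 mm ahead of it (arm.tcp_to_tips is the distance from the TCP to the fingertips, in m); z points along the fingers, y is the direction in which the jaws open and shut (so a half turn about z gives the same grasp; the last joint's range is limited). The gripper opens to 88 mm and grips with 3 to 60 N. Pads are 19 mm wide; open, the fingers measure 130 mm over their backs; the gripper's body (78 mm by 193 mm) begins 47 mm behind the grasp point.
Start: joints at [-0.843, 0.359, 0.012, 0, -1.224, -0.288], TCP at [0.287, -0.611, 0.405] pointing down, gripper open.
Joint ranges: [-3.07, 3.07], [-1.43, 2.12], [-1.02, 1.25], [-3.03, 1.67], [-3.05, -0], [-3.03, 3.03]. Speed limits (rad/s): [2.39, 2.39, 3.01, 3.14, 3.14, 3.14].

## Interface

Orientations are given as [roll, pitch, yaw] about the fixed x, y, z axes, in that order (R = Rz(yaw) Ry(pitch) Rx(roll)).
In Python, from station import arm, cams, job_done, finder gives the robot as it stands.
- The arm moves only by the tool play_rows, never from a script. Its argument "targets" is a list that holds one entry, the list of rows, each a list of 4 numbers: the shift along the tool's x, y, z in m, then the turn about the tool's z in degrees. A call has 1 to 5 rows; each row is the pose to reach, as a shift and turn from the pose commanded when the call began, along the tool's axes at that moment; what a row does not reach only later rows make up. A row lasts 1/8 s, in which the tool goes at most 62.5 mm and 10.7 degrees, less where a joint would pass 70% of its speed; a pose out of reach is approached as far as the arm can. A call with a gripper value outside its range is refused whole. "grip" is the closure in counts, from 0 (fully open) to 255 (shut), set as the call begins (left out, the last holds). The fingers move at their own pace and stop on an object; "newtons" is the grip in N (left out, the last holds). Time passes only in rows, so rows that repeat a pose let the fingers close. It gives the time, the measured TCP pose, the force and the opening at its end, in the units of the state.
- arm.get_state(): the state, without advancing time (a new reading comes with each control period).
- cams.grab_frame(name): name is "side" or "top"; returns (picture, depth): 420x560x3 uint8, red, green, blue; 420x560 float32, m along the optical axis (not along the pixel's ray), 0 where there is no reading.
- cams.camera_params(name): a dict with "intrinsics" (3x3 intrinsics, pixels), "D" ([k1, k2, p1, p2, k3] as OpenCV has them; the pictures are not rectified), "position" and "attitude" of the camera in the world. Camera axes: x right, y down, z forward; pixel columns grow to the right and rows downward; lengths in m; the calibration is good to about 2 mm. A picture is of the moment at which its call begins. camera_params takes no time and is no camera call.
- job_done(): hands the job in, once; it reports no verdict.
Trained networks look in the newest picture that a camera, given by its name, has taken for a name from the list of things; names that differ only in an ending like _2 or _b are one class to them, and where a whole thing is asked for, a point or a joint stands for the part that bears it (a point fixed in the world has none). Each returns a list of dicts, best first, with "score" (0 to 1); they miss things now and then, are a little off and sometimes report something else, mostly with a low value. They report only what shows in the picture. A call takes as long as a camera call.
- finder.find_in(camera, query): "xyz" ([x, y, z] in m, in world coordinates, good to about 4 mm: the middle of the surface that is visible of it).
- finder.masks_of(camera, query): "mask" (420x560 bool, what is visible of it).
The state is a dict: "t": time; "q": joint angles; "qd": joint speeds; "joint_efforts": joint torques, N m; "eef_pos": TCP position; "ee_rot": TCP orientation; "force": force on the tool from outside, world axes, zero at the start; "moment": the same for the moment, N m; "width": finger opening in m.
Only numpy, scipy, OpenCV 4.12 (cv2) and the standard library are available. Lean on these libraries where they do the work, as an engineer would, in place of code of your own. Each camera call takes 0.05 s, during which the arm holds its last target. There are 200 camera calls.

## Task

Lay the high chair tray around the stuck-down teal plate, whose pull tab marks the side nearest the sitter (left, right and behind are as the sitter sees them, looking from the tab across the plate): stand the small open bowl in the middle of the plate, lay the fork left of the plate, level with its centre and square to it with the handle towards the sitter, stand the flap-lid snack cup right of the plate, level with its centre, and stand the shorter jar straight behind the snack cup. Leave a gap of about 3 cm between plate and fork, plate and cup, and cup and jar. Leave the spoon, the taller jar, the drinking cup and the teething ring where they are.

Things in the scene. Friction and masses are not known exactly. Their poses are not given: they have to be found in the camera images.
- plate: Teal suction plate stuck to the white tray, whose surface is at z = 0.012 (benchtop z = 0). Fixed; place and yaw vary. Rim 160 mm across, 16 mm high, sloping in to a flat floor about 120 mm across, 7 mm above the underside. Origin: centre of underside. x points to the pull tab (34 mm wide, reaches 105 mm from the centre), towards the sitter. Seen from the chair: left is -y, right +y, behind -x.
- bowl: Small white ceramic open bowl, to be moved: round, 64 mm across the rim, a little narrower at the foot, 40 mm high, wall 4 mm. Origin: centre of its underside, z up. Bowl, fork, snack cup, jar, spoon and teether start on the benchtop beside the tray (tray: x 0.40 to 0.80, |y| < 0.24, lip 6 mm high, 8 mm wide) and swap places at each start.
- fork: Toddler fork of grey-green plastic, to be moved: 120 mm long, lying flat. Origin: middle of its length, on its underside; x runs along it towards the tines. Chunky handle 16 mm wide and 14 mm high from x = -60 to +16 mm (grip it across at the origin), then a thin neck and a 24 mm wide three-tined head, 7.5 mm high, to x = +60 mm.
- snack_cup: Snack cup, to be moved: grey round cup with a white lid and a closed grey hinged flap on top (shut, does not move). 62 mm across, sides upright from 10 to 64 mm height, 69 mm high to the top of the flap hinge. Origin: centre of its underside, z up.
- jar: The shorter amber glass baby food jar with a white twist cap (closed), to be moved: 56 mm across, 60 mm high, the sides upright from 4 to 40 mm height. Origin: centre of its underside, z up.
- spoon: Bystander: spoon with the same handle as the fork but a round bowl 30 mm across, 120 mm long, 14 mm high. Origin: middle of its length, on its underside; x towards the spoon's bowl. Starts on the benchtop.
- teether: Bystander: flat wooden teething ring, 68 mm across, 14 mm high, lying on the benchtop. Origin: centre of its underside.
- tall_jar: Bystander: the taller amber jar with a white cap, 60 mm across, 95 mm high, standing near a far corner of the tray. Origin: centre of its underside.
- drink_cup: Bystander: white drinking cup with a spout, 66 mm across, 113 mm high, standing near the other far corner of the tray. Origin: centre of its underside.

How it is judged:
By the outcome, as a careful person would: the job done as asked, in the order asked, and still so for the second after the job is handed in, with the robot touching nothing.
It also fails if it takes over 112 s, if anything falls off the work surface, if the arm or the gripper's body presses on something with over 40 N, if the wrist force passes 120 N, or if a joint passes its speed limit or range.

## Working session

There is one attempt and no reset: what is moved stays moved. The work goes in short steps, Python scripts to look and compute and a tool call to move; the robot and the scene stay as the last step left them, time stands still between calls to the robot, and variables do not carry over. Pictures are saved under pics/ and viewed, about 12 in all and at most 16, crops included, and the job is handed in when it is done.

Besides the shell and the picture viewer there is one more tool, called after "Emit:" as a command line: name --argument value ..., lists and objects as JSON in quotes. play_rows: Moves the arm, as the interface text tells. Its arguments: {"type":"object","properties":{"targets":{"type":"array","items":{"type":"array","items":{"type":"array","items":{"type":"number"}}}},"grip":{"type":"number"},"newtons":{"type":"number"}},"required":["targets"]}

```bash
mkdir -p pics; ls
cat > h.py <<'E'
import numpy as np, cv2
from station import arm, cams, job_done, finder
def P(n):
    p=cams.camera_params(n); return np.array(p["intrinsics"],float),np.array(p["D"],float),np.array(p["position"],float),p["attitude"]
E
python3 - <<'E'
from h import *
for n in("side","top"):
    print(cams.camera_params(n))
    im,d=cams.grab_frame(n); cv2.imwrite(f"pics/{n}0.png",im[:,:,::-1])
    for q in "plate bowl fork snack_cup jar spoon teether tall_jar drink_cup".split():
        print(n,q,[(np.round(r["xyz"],3).tolist(),round(r["score"],2)) for r in finder.find_in(n,q)[:3]])
print(arm.get_state(),arm.tcp_to_tips)
E
```

```text
pics
{'intrinsics': array([[442.8204424 ,   0.        , 277.58897958],
       [  0.        , 442.8204424 , 221.26930703],
       [  0.        ,   0.        ,   1.        ]]), 'D': array([-0.12356427,  0.        ,  0.        ,  0.        ,  0.        ]), 'position': array([0.15239697, 0.77546578, 0.89645171]), 'attitude': array([-2.34745086,  0.0034002 , -2.62612708])}
side plate [([0.561, -0.01, 0.017], 0.64)]
side bowl [([0.529, 0.333, 0.023], 0.71)]
side fork [([0.418, 0.345, 0.01], 0.62)]
side snack_cup [([0.419, -0.3, 0.052], 0.92)]
side jar []
side spoon [([0.736, 0.206, 0.085], 0.31)]
side teether [([0.607, -0.335, 0.014], 0.74), ([0.419, -0.3, 0.049], 0.22)]
side tall_jar [([0.734, 0.203, 0.083], 0.76)]
side drink_cup []
{'intrinsics': array([[480.64276334,   0.        , 289.68175898],
       [  0.        , 480.64276334, 208.66350036],
       [  0.        ,   0.        ,   1.        ]]), 'D': array([-0.14798432,  0.        ,  0.        ,  0.        ,  0.        ]), 'position': array([ 0.41996029, -0.01788808,  1.15416795]), 'attitude': array([-2.99601898,  0.00356476, -1.55452
[... 473 characters left out ...]
9)]
top drink_cup [([0.734, -0.174, 0.103], 0.84)]
{'t': 1.0, 'q': array([-8.42867783e-01,  3.58566644e-01,  1.18987234e-02,  1.73993299e-05,
       -1.22410904e+00, -2.88069808e-01]), 'qd': array([ 0.00017763, -0.0010562 ,  0.00042681, -0.00069818, -0.00057766,
       -0.00243986]), 'joint_efforts': array([ 3.55592038e-04, -5.82386971e+01,  2.93306208e+01,  7.00237691e+00,
        1.25153601e-02, -1.65990946e-05]), 'eef_pos': array([ 0.28737089, -0.6107413 ,  0.40468541]), 'ee_rot': array([-3.14156943e+00, -1.01871743e-05, -2.70172801e+00]), 'force': array([-0.63203573, -0.69909262,  0.85377451]), 'moment': array([-0.04140532, -0.00578313, -0.01995993]), 'width': 0.08759170623464345} 0.1781
```

View pics/top0.png

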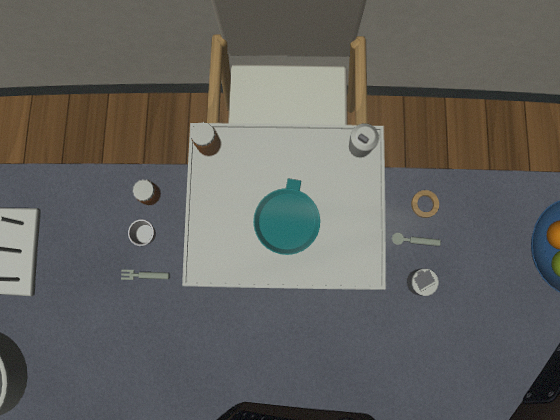

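View pics/side0.png

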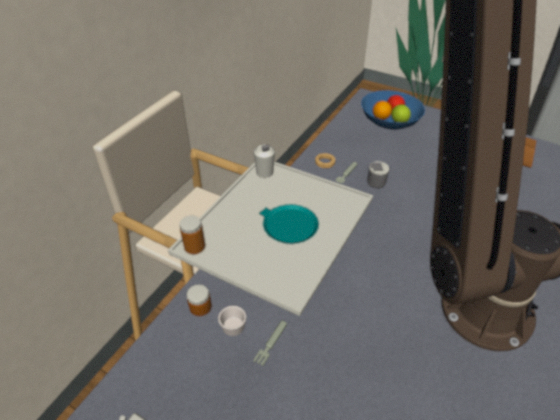

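Top picture: plate at (287,221) with tab at (294,185), so the sitter is on the +x side. Jar is at (145,190), bowl (141,232), fork (145,275) with tines to image left (+y), snack cup (425,282). The side view agrees. Next I'll measure precisely.

```bash
cat >> h.py <<'E'
from scipy.spatial.transform import Rotation as Ro
from scipy.optimize import least_squares
def rays(n,uv):
    K,D,p,a=P(n); x=cv2.undistortPoints(np.float64(uv).reshape(-1,1,2),K,D).reshape(-1,2)
    return p,np.c_[x,np.ones(len(x))]@Ro.from_euler('xyz',a).as_matrix().T
def onz(n,uv,z):
    p,d=rays(n,uv); return (p+d*((z-p[2])/d[:,2])[:,None])[:,:2]
def cloud(n,d,m):
    v,u=np.nonzero(m&(d>0)); p,r=rays(n,np.c_[u,v]); return p+r*d[v,u][:,None]
def circ(xy,r=None):
    f=lambda c:np.hypot(xy[:,0]-c[0],xy[:,1]-c[1])-(r or c[2])
    c0=np.r_[(xy.max(0)+xy.min(0))/2,.03]
    return least_squares(f,c0[:2] if r else c0,loss='soft_l1',f_scale=.001).x
def contour(m):
    c=max(cv2.findContours(m.astype(np.uint8),0,cv2.CHAIN_APPROX_NONE)[0],key=len); return c.reshape(-1,2)
def best(n,q,near):
    L=[]
    for r in finder.masks_of(n,q):
        v,u=np.nonzero(r["mask"]); L.append((np.hypot(*(onz(n,[[u.mean(),v.mean()]],.02)[0]-near)),r["mask"]))
    L=[l for l in L if l[0]<.06]
    return min(L,key=lambda l:l[0])[1] if L else None
def plate(n,im):
    h=cv2.cvtColor(im,cv2.COLOR_RGB2HSV); m=cv2.inRange(h,(80,100,40),(100,255,255))>0
    k,l,s,_=cv2.connectedComponentsWithStats(m.astype(np.uint8)); m=l==1+np.argmax(s[1:,4])
    co=onz(n,contour(m)+0.0,.028); c=circ(co,.080)
    keep=np.abs(np.hypot(*(co-c).T)-.08)<.004; c=circ(co[keep]); 
    v,u=np.nonzero(m); q=onz(n,np.c_[u,v],.018)-c[:2]; q=q[(np.hypot(*q.T)>.088)]
    return c,np.degrees(np.arctan2(*q.mean(0)[::-1])),np.hypot(*q.T).max(),len(q)
E
python3 - <<'E'
from h import *
near=dict(bowl=(.522,.345),fork=(.42,.335),snack_cup=(.415,-.318),jar=(.617,.32),spoon=(.52,-.317),teether=(.605,-.338),tall_jar=(.734,.2),drink_cup=(.734,-.18))
F={}
for n in("top","side"):
    im,d=cams.grab_frame(n); print(n,"plate",*plate(n,im)); 
    for q,c in near.items():
        m=best(n,q,np.array(c))
        if m is None: print(n,q,None); continue
        X=cloud(n,d,m); z=np.percentile(X[:,2],95); T=X[X[:,2]>z-.008]
        c2,r=cv2.minEnclosingCircle(np.float32(T[:,:2]))
        print(n,q,m.sum(),"z",np.round(np.percentile(X[:,2],[5,50,95]),3),"top circle",np.round(c2,4),round(r,4),"fit rim40",np.round(circ(onz(n,contour(m),.04)),4) if q=="bowl" else "")
        if q in("fork","spoon"):
            xy=onz(n,np.argwhere(m)[:,::-1],.010); (cc,wh,a)=cv2.minAreaRect(np.float32(xy*1000)); print("   rect",cc,wh,a,"mean",xy.mean(0)*1000)
E
```

```text
top plate [ 0.5565641  -0.00425665  0.07746565] -9.26664648158689 0.10270820842364928 80
top bowl 552 z [0.001 0.014 0.04 ] top circle [0.5208 0.3412] 0.032 fit rim40 [0.5206 0.3399 0.0308]
top fork 287 z [0.003 0.011 0.015] top circle [0.4226 0.3255] 0.0511 fit rim40 
   rect (422.6471862792969, 326.5122985839844) (21.607576370239258, 103.74951171875) 1.6912633180618286 mean [421.93124138 326.55662096]
top snack_cup 701 z [0.02  0.063 0.069] top circle [ 0.4172 -0.3211] 0.0313 fit rim40 
top jar 547 z [0.005 0.056 0.061] top circle [0.6196 0.3343] 0.0258 fit rim40 
top spoon 381 z [-0.002  0.009  0.015] top circle [ 0.5125 -0.3166] 0.0593 fit rim40 
   rect (518.4130859375, -316.74749755859375) (117.97718811035156, 26.882061004638672) 88.87861633300781 mean [ 515.83074539 -312.27596292]
top teether 368 z [0.006 0.012 0.016] top circle [ 0.6065 -0.3404] 0.0341 fit rim40 
top tall_jar 741 z [0.029 0.103 0.108] top circle [0.744  0.1896] 0.0285 fit rim40 
top drink_cup 761 z [0.033 0.102 0.121] top circle [ 0.7342 -0.1738] 0.0116 fit rim40 
side plate [ 0.56183759 -0.00656004  0.078422
[... 255 characters left out ...]
375, 334.2424011230469) (120.93923950195312, 24.169824600219727) 89.9842529296875 mean [421.49445306 337.0505378 ]
side snack_cup 466 z [0.01  0.053 0.069] top circle [ 0.4178 -0.3214] 0.0322 fit rim40 
side jar 655 z [0.009 0.054 0.062] top circle [0.6198 0.3334] 0.0273 fit rim40 
side spoon 148 z [-0.001  0.008  0.015] top circle [ 0.5167 -0.3189] 0.0583 fit rim40 
   rect (516.7338256835938, -319.814697265625) (121.91691589355469, 23.960742950439453) 83.45465087890625 mean [ 515.77685855 -322.5574559 ]
side teether 211 z [0.002 0.012 0.016] top circle [ 0.6064 -0.3402] 0.0351 fit rim40 
side tall_jar 837 z [0.012 0.078 0.108] top circle [0.7429 0.1921] 0.029 fit rim40 
side drink_cup None
```

Run:
```python
from h import *
A=[]
for n in("top","side"):
    im,d=cams.grab_frame(n); R,G,B=[im[:,:,i].astype(int) for i in range(3)]
    m=(G-R>25)&(B-R>25); k,l,s,c=cv2.connectedComponentsWithStats(m.astype(np.uint8))
    i=[j for j in range(1,k) if s[j,4]>200 and np.hypot(*(onz(n,[c[j]],.02)[0]-[.56,-.005]))<.05][0]; m=l==i
    ct=contour(m).astype(float); ce=ct.mean(0); ct=ct+0.5*(ct-ce)/np.linalg.norm(ct-ce,axis=1)[:,None]
    co=onz(n,ct,.028); c=circ(co[co[:,0]<.60],.080); res=np.hypot(*(co-c).T)-.08
    print(n,m.sum(),s[i],"circle",c,"free",circ(co[co[:,0]<.60]),np.round(np.percentile(res,[5,50,90]),4))
    X=cloud(n,d,m); rim=X[(X[:,2]>.025)&(X[:,0]<.62)]; print(" rim cloud",len(rim),circ(rim[:,:2]),np.percentile(X[:,2],[5,50,95]))
    q=X[:,:2]-c; r=np.hypot(*q.T); t=(r>.085); print(" tab",t.sum(),"z",np.median(X[t,2]),q[t].mean(0),np.degrees(np.arctan2(q[t,1].mean(),q[t,0].mean())),r.max())
    u,v=ce
    cr=im[int(v)-70:int(v)+70,int(u)-70:int(u)+70]; A.append(cv2.resize(cr,(400,400),interpolation=2))
im,d=cams.grab_frame("top"); cr=im[255:295,110:180]; A.append(np.zeros((400,10,3),np.uint8))
cv2.imwrite("pics/plate.png",np.hstack(A)[:,:800,::-1])
cv2.imwrite("pics/fork.png",cv2.resize(cr,(700,400),interpolation=2)[:,:,::-1])
```

```text
top 3617 [ 253  179   67   76 3617] circle [ 0.55657522 -0.00359355] free [ 0.5554571  -0.00362269  0.07894305] [-0.0023 -0.0007  0.0111]
 rim cloud 295 [ 0.55576097 -0.00376353  0.07593794] [0.01435567 0.01856952 0.02684855]
 tab 108 z 0.01647242636643076 [ 0.09278326 -0.01522429] -9.318310740036466 0.1048250753830736
side 1762 [ 260  204   59   40 1762] circle [ 0.5600915  -0.00542776] free [ 0.55772632 -0.00569062  0.07783125] [-0.0053 -0.0017  0.0015]
 rim cloud 130 [ 0.55685244 -0.00414387  0.07503284] [0.01549906 0.01877376 0.02666769]
 tab 44 z 0.01687004394135022 [ 0.08565291 -0.01976396] -12.993282458465586 0.10064473068762803
```

View pics/plate.png

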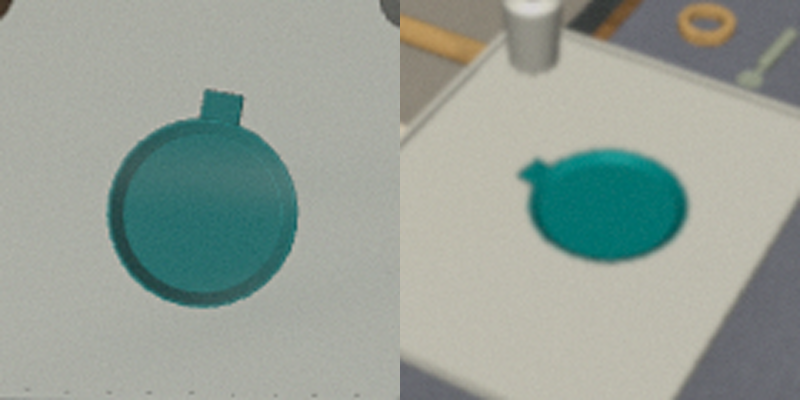

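View pics/fork.png

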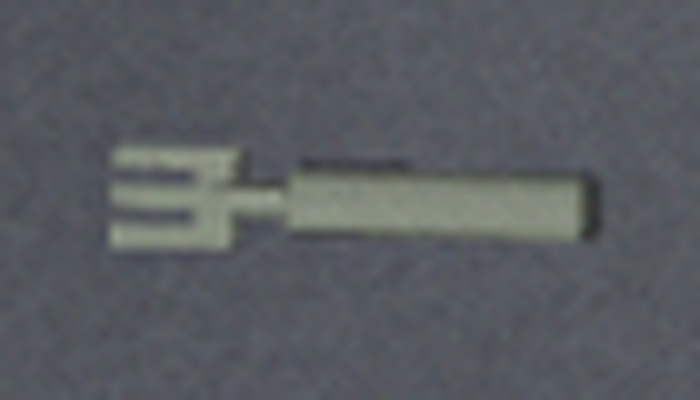

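Plate centre is ≈(0.5565, -0.004) with yaw ≈ -9.5°, and the tab points to +x. The fork crop shows tines at the left (px ≈121) and the handle end at ≈169. Now I'll plan the bowl moves.

```bash
cat > plan.py <<'E'
from h import *
import sys
def show(wps,cur=None):
    if cur is None:
        s=arm.get_state(); cur=[*s["eef_pos"],np.degrees(s["ee_rot"][2])]; print("t",s["t"],"cur",np.round(cur,4),"w",round(s["width"],4),"F",np.round(s["force"],1))
    for w in wps:
        w=list(w)+[cur[3]]*(4-len(w)); y=np.radians(cur[3]); d=np.subtract(w[:3],cur[:3])
        t=(cur[3]-w[3]+180)%360-180
        print(w,"->",[round(float(v),4) for v in (d[0]*np.cos(y)+d[1]*np.sin(y),d[0]*np.sin(y)-d[1]*np.cos(y),-d[2])],round(t,1),"len",round(np.linalg.norm(d),3))
        cur=w
if __name__=="__main__": show(eval(sys.argv[1]))
E
python3 plan.py "[(.40,-.355,.36),(.5,-.1,.30),(.52,.15,.30),(.521,.341,.26),(.521,.341,.187)]"
python3 -c "
from h import *
print(onz('top',[[121,274.7],[168.3,275.7]],.01))"
```

```text
t 2.05 cur [   0.2874   -0.6108    0.4047 -154.8017] w 0.0876 F [ 0.6 -0.4 -0.2]
[0.4, -0.355, 0.36, np.float64(-154.8017278389982)] -> [-0.2108, 0.1835, 0.0447] 0.0 len 0.283
[0.5, -0.1, 0.3, np.float64(-154.8017278389982)] -> [-0.1991, 0.1882, 0.06] 0.0 len 0.28
[0.52, 0.15, 0.3, np.float64(-154.8017278389982)] -> [-0.1245, 0.2177, -0.0] 0.0 len 0.251
[0.521, 0.341, 0.26, np.float64(-154.8017278389982)] -> [-0.0822, 0.1724, 0.04] 0.0 len 0.195
[0.521, 0.341, 0.187, np.float64(-154.8017278389982)] -> [-0.0, 0.0, 0.073] 0.0 len 0.073
[[0.42015192 0.39335276]
 [0.42118051 0.27628823]]
```

Emit:
play_rows --targets '[[[-0.211, 0.1835, 0.0447, 0], [-0.211, 0.1835, 0.0447, 0], [-0.211, 0.1835, 0.0447, 0], [-0.211, 0.1835, 0.0447, 0], [-0.211, 0.1835, 0.0447, 0]]]' --grip 0 --newtons 10

```text
t: 2.68
eef_pos: [0.4008, -0.3525, 0.3599]
ee_rot: [-3.142, 0.0, -2.7]
force: [0.4, 0.0, 1.2]
width: 0.0876
```

Emit:
play_rows --targets '[[[-0.199, 0.188, 0.06, 0], [-0.199, 0.188, 0.06, 0], [-0.199, 0.188, 0.06, 0], [-0.199, 0.188, 0.06, 0], [-0.199, 0.188, 0.06, 0]]]'

```text
t: 3.3
eef_pos: [0.5009, -0.0974, 0.2996]
ee_rot: [3.142, 0.0, -2.699]
force: [0.4, -1.1, -0.1]
width: 0.0875
```

Emit:
play_rows --targets '[[[-0.1245, 0.2177, 0, 0], [-0.1245, 0.2177, 0, 0], [-0.1245, 0.2177, 0, 0], [-0.1245, 0.2177, 0, 0], [-0.1245, 0.2177, 0, 0]]]'

```text
t: 3.92
eef_pos: [0.5206, 0.1539, 0.3001]
ee_rot: [-3.142, 0.001, -2.697]
force: [0.6, -0.5, -0.4]
width: 0.0878
```

Emit:
play_rows --targets '[[[-0.082, 0.1724, 0.02, 0], [-0.082, 0.1724, 0.02, 0], [-0.082, 0.1724, 0.02, 0], [-0.082, 0.1724, 0.02, 0], [-0.082, 0.1724, 0.02, 0]]]'

```text
t: 4.55
eef_pos: [0.5208, 0.3406, 0.2795]
ee_rot: [-3.141, -0.001, -2.701]
force: [-0.1, 0.1, -0.0]
width: 0.0875
```

```bash
python3 plan.py "[(.521,.341,.187)]"
```

```text
t 4.55 cur [   0.5208    0.3406    0.2795 -154.7764] w 0.0875 F [-0.1  0.1 -0. ]
[0.521, 0.341, 0.187, np.float64(-154.77635518405162)] -> [-0.0003, 0.0002, 0.0925] 0.0 len 0.093
```

Emit:
play_rows --targets '[[[0, 0, 0.05, 0], [0, 0, 0.08, 0], [0, 0, 0.0925, 0], [0, 0, 0.0925, 0]]]'

```text
t: 5.05
eef_pos: [0.5212, 0.3399, 0.1875]
ee_rot: [-3.141, -0.001, -2.703]
force: [0.3, -0.5, 0.5]
width: 0.0877
```

Emit:
play_rows --targets '[[[0, 0, 0, 0], [0, 0, 0, 0], [0, 0, 0, 0], [0, 0, 0, 0], [0, 0, 0, 0]]]' --grip 255 --newtons 12

```text
t: 5.68
eef_pos: [0.5211, 0.3411, 0.1884]
ee_rot: [3.141, 0.001, -2.701]
force: [-1.8, -0.7, 6.4]
width: 0.0627
```

Emit:
play_rows --targets '[[[0, 0, 0, 0], [0, 0, -0.03, 0], [0, 0, -0.08, 0], [0, 0, -0.1, 0], [0, 0, -0.1, 0]]]'

```text
t: 6.3
eef_pos: [0.5211, 0.3412, 0.2893]
ee_rot: [3.14, 0.003, -2.702]
force: [0.1, 0.2, -1.5]
width: 0.0629
```

```bash
python3 - <<'E'
from h import *
im,d=cams.grab_frame("side"); cv2.imwrite("pics/b1.png",cv2.resize(im[200:410,120:400],(560,420))[:,:,::-1])
E
python3 plan.py "[(.545,.15,.29),(.5565,-.004,.26)]"
```

```text
t 6.35 cur [   0.5207    0.3408    0.2877 -154.8097] w 0.063 F [-0.1 -0.1 -2.1]
[0.545, 0.15, 0.29, np.float64(-154.80970681257887)] -> [0.0593, -0.183, -0.0023] 0.0 len 0.192
[0.5565, -0.004, 0.26, np.float64(-154.80970681257887)] -> [0.0551, -0.1442, 0.03] 0.0 len 0.157
```

View pics/b1.png

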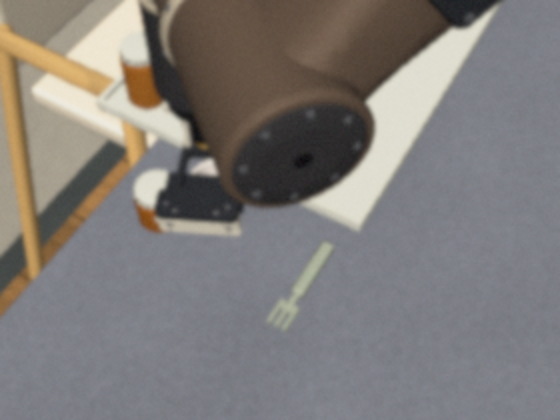

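The picture shows the bowl between the fingers, at about (195,165) in the crop. The width of 63 mm and the load of about 2 N agree.

Emit:
play_rows --targets '[[[0.0593, -0.183, 0, 0], [0.0593, -0.183, 0, 0], [0.0593, -0.183, 0, 0], [0.0593, -0.183, 0, 0], [0.0593, -0.183, 0, 0]]]'

```text
t: 6.98
eef_pos: [0.5451, 0.1495, 0.2864]
ee_rot: [-3.142, -0.002, -2.703]
force: [0.3, 0.7, -0.4]
width: 0.0629
```

Emit:
play_rows --targets '[[[0.0551, -0.1442, 0.03, 0], [0.0551, -0.1442, 0.03, 0], [0.0551, -0.1442, 0.03, 0], [0.0551, -0.1442, 0.03, 0], [0.0551, -0.1442, 0.03, 0]]]'

```text
t: 7.6
eef_pos: [0.557, -0.0028, 0.257]
ee_rot: [3.142, -0.0, -2.701]
force: [-0.3, -0.4, -0.5]
width: 0.063
```

```bash
python3 plan.py "[(.5565,-.004,.216),(.5565,-.004,.2065)]"
```

```text
t 7.6 cur [ 5.570000e-01 -2.800000e-03  2.570000e-01 -1.547465e+02] w 0.063 F [-0.3 -0.4 -0.5]
[0.5565, -0.004, 0.216, np.float64(-154.74645274663106)] -> [0.001, -0.0009, 0.041] 0.0 len 0.041
[0.5565, -0.004, 0.2065, np.float64(-154.74645274663106)] -> [-0.0, 0.0, 0.0095] 0.0 len 0.01
```

Emit:
play_rows --targets '[[[0, 0, 0.03, 0], [0, 0, 0.041, 0], [0, 0, 0.046, 0], [0, 0, 0.05, 0], [0, 0, 0.05, 0]]]'

```text
t: 8.22
eef_pos: [0.557, -0.0037, 0.2078]
ee_rot: [-3.141, 0.001, -2.701]
force: [1.0, -0.4, 0.1]
width: 0.063
```

Emit:
play_rows --targets '[[[0, 0, 0, 0], [0, 0, 0, 0]]]'

```text
t: 8.48
eef_pos: [0.5568, -0.004, 0.2078]
ee_rot: [-3.142, 0.001, -2.702]
force: [0.1, -0.7, -0.4]
width: 0.063
```

Emit:
play_rows --targets '[[[0, 0, 0.001, 0], [0, 0, 0.002, 0], [0, 0, 0.002, 0]]]'

```text
t: 8.85
eef_pos: [0.5568, -0.0039, 0.207]
ee_rot: [-3.141, 0.001, -2.701]
force: [-4.9, 1.2, 14.1]
width: 0.0629
```

Emit:
play_rows --targets '[[[0, 0, 0, 0], [0, 0, 0, 0], [0, 0, 0, 0], [0, 0, 0, 0]]]' --grip 35

```text
t: 9.35
eef_pos: [0.5567, -0.0039, 0.2053]
ee_rot: [3.142, -0.0, -2.702]
force: [-0.7, 0.0, -0.3]
width: 0.0754
```

Emit:
play_rows --targets '[[[0, 0, -0.03, 0], [0, 0, -0.08, 0], [0, 0, -0.09, 0], [0, 0, -0.09, 0]]]'

```text
t: 9.85
eef_pos: [0.5567, -0.0039, 0.2959]
ee_rot: [3.142, 0.002, -2.702]
force: [-0.8, 0.8, 0.5]
width: 0.0755
```

```bash
python3 plan.py "[(.50,.20,.29,180),(.4207,.334,.25,180),(.4207,.334,.181,180)]"
```

```text
t 9.85 cur [ 5.567000e-01 -3.900000e-03  2.959000e-01 -1.548128e+02] w 0.0755 F [-0.8  0.8  0.5]
[0.5, 0.2, 0.29, 180] -> [-0.0355, 0.2087, 0.0059] 25.2 len 0.212
[0.4207, 0.334, 0.25, 180] -> [0.0793, 0.134, 0.04] 0 len 0.161
[0.4207, 0.334, 0.181, 180] -> [0.0, 0.0, 0.069] 0 len 0.069
```

```bash
python3 plan.py "[(.50,.20,.29,-105),(.4207,.334,.25,-89.5),(.4207,.334,.181,-89.5)]"
python3 - <<'E'
from h import *
im,d=cams.grab_frame("top"); cv2.imwrite("pics/bowl.png",cv2.resize(im[130:300,180:390],(800,640))[:600,:,::-1])
m=best("top","bowl",np.array([.5567,-.004])); 
if m is not None:
    X=cloud("top",d,m); print(m.sum(),np.percentile(X[:,2],[5,50,95])); T=X[(X[:,2]>.05)&(X[:,2]<.07)]; print(cv2.minEnclosingCircle(np.float32(T[:,:2])), circ(onz("top",contour(m),.059)))
E
```

```text
t 9.85 cur [ 5.567000e-01 -3.900000e-03  2.959000e-01 -1.548128e+02] w 0.0755 F [-0.8  0.8  0.5]
[0.5, 0.2, 0.29, -105] -> [-0.0355, 0.2087, 0.0059] -49.8 len 0.212
[0.4207, 0.334, 0.25, -89.5] -> [-0.1089, 0.1113, 0.04] -15.5 len 0.161
[0.4207, 0.334, 0.181, -89.5] -> [0.0, -0.0, 0.069] 0.0 len 0.069
```

View pics/bowl.png

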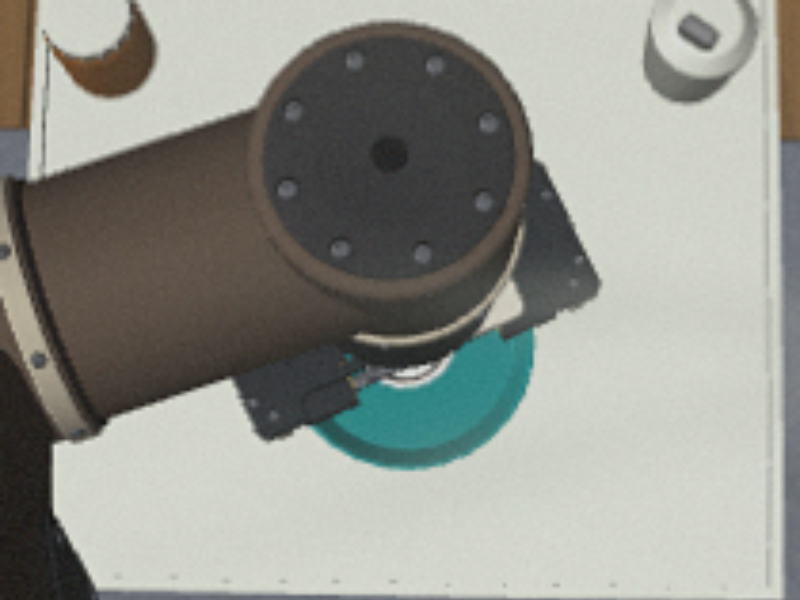

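The bowl's front rim shows at about (410,370) in the crop, and the rest is hidden by the wrist. I'll check it once the arm has moved away.

Emit:
play_rows --targets '[[[-0.0355, 0.2087, 0.006, -49.8], [-0.0355, 0.2087, 0.006, -49.8], [-0.0355, 0.2087, 0.006, -49.8], [-0.0355, 0.2087, 0.006, -49.8], [-0.0355, 0.2087, 0.006, -49.8]]]' --grip 138

```text
t: 10.58
eef_pos: [0.4991, 0.2018, 0.2877]
ee_rot: [3.14, -0.002, -1.825]
force: [-0.1, 0.4, 0.5]
width: 0.0409
```

Emit:
play_rows --targets '[[[-0.109, 0.1113, 0.02, -15.5], [-0.109, 0.1113, 0.02, -15.5], [-0.109, 0.1113, 0.02, -15.5], [-0.109, 0.1113, 0.02, -15.5], [-0.109, 0.1113, 0.02, -15.5]]]'

```text
t: 11.2
eef_pos: [0.4205, 0.3338, 0.2683]
ee_rot: [3.14, -0.002, -1.562]
force: [-0.2, -0.6, 0.2]
width: 0.0397
```

```bash
python3 plan.py "[(.4207,.334,.181,-89.5)]"
python3 - <<'E'
from h import *
im,d=cams.grab_frame("top"); n="top"
m=best("top","bowl",np.array([.5567,-.004])); 
print(plate(n,im))
if m is not None:
    X=cloud("top",d,m); print(m.sum(),np.percentile(X[:,2],[5,50,95])); T=X[(X[:,2]>.05)&(X[:,2]<.07)]; print(cv2.minEnclosingCircle(np.float32(T[:,:2])), circ(onz("top",contour(m),.059)))
E
```

```text
t 11.2 cur [  0.4205   0.3338   0.2683 -89.4793] w 0.0397 F [-0.2 -0.6  0.2]
[0.4207, 0.334, 0.181, -89.5] -> [-0.0002, -0.0002, 0.0873] 0.0 len 0.087
(array([ 0.55593835, -0.00507141,  0.07730932]), np.float64(-8.52786796421638), np.float64(0.10318759471787856), 85)
3010 [0.0142881  0.01879717 0.02694885]
((0.5554651618003845, -0.021693658083677292), 0.02412586845457554) [ 0.5533572  -0.00422136  0.07596247]
```

Emit:
play_rows --targets '[[[0, 0, 0.05, 0], [0, 0, 0.075, 0], [0, 0, 0.087, 0], [0, 0, 0.087, 0]]]'

```text
t: 11.8
eef_pos: [0.421, 0.3336, 0.1821]
ee_rot: [3.141, -0.001, -1.563]
force: [0.3, -0.3, -0.2]
width: 0.0403
```

Emit:
play_rows --targets '[[[0, 0, 0, 0], [0, 0, 0, 0], [0, 0, 0, 0], [0, 0, 0, 0], [0, 0, 0, 0]]]' --grip 255 --newtons 12

```text
t: 12.42
eef_pos: [0.4208, 0.3344, 0.1832]
ee_rot: [-3.141, 0.001, -1.562]
force: [-1.8, -0.0, 6.0]
width: 0.0159
```

Emit:
play_rows --targets '[[[0, 0, -0.03, 0], [0, 0, -0.08, 0], [0, 0, -0.11, 0], [0, 0, -0.11, 0]]]'

```text
t: 12.92
eef_pos: [0.4211, 0.3347, 0.2952]
ee_rot: [-3.139, 0.004, -1.562]
force: [-0.6, -0.4, -0.2]
width: 0.0157
```

```bash
python3 plan.py "[(.48,.12,.29,-65),(.53,-.10,.27,-20),(.5369,-.1214,.225,-9.5),(.5369,-.1214,.193,-9.5)]"
python3 - <<'E'
from h import *
im,d=cams.grab_frame("top"); cv2.imwrite("pics/f1.png",cv2.resize(im[130:300,100:310],(800,640))[:600,:,::-1])
E
```

```text
t 12.925 cur [  0.4211   0.3347   0.2952 -89.4788] w 0.0157 F [-0.6 -0.4 -0.2]
[0.48, 0.12, 0.29, -65] -> [0.2153, -0.057, 0.0052] -24.5 len 0.223
[0.53, -0.1, 0.27, -20] -> [0.2205, 0.0477, 0.02] -45 len 0.226
[0.5369, -0.1214, 0.225, -9.5] -> [0.0138, 0.0177, 0.045] -10.5 len 0.05
[0.5369, -0.1214, 0.193, -9.5] -> [0.0, -0.0, 0.032] 0.0 len 0.032
```

View pics/f1.png

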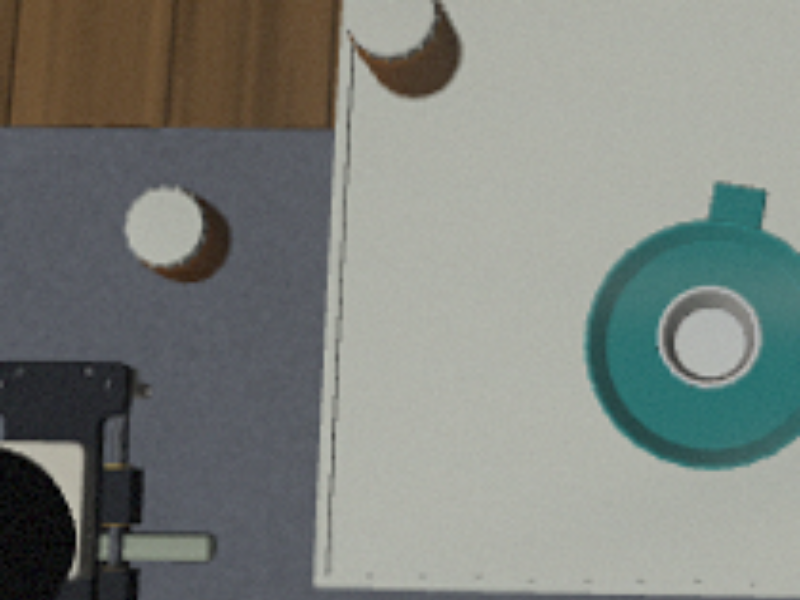

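The bowl stands upright in the plate's middle, at (710,337) against a plate centre near (712,343). The fork is held, with its handle end at (215,547).

Emit:
play_rows --targets '[[[0.2153, -0.057, 0.005, -24.5], [0.2153, -0.057, 0.005, -24.5], [0.2153, -0.057, 0.005, -24.5], [0.2153, -0.057, 0.005, -24.5], [0.2153, -0.057, 0.005, -24.5]]]'

```text
t: 13.6
eef_pos: [0.4793, 0.1167, 0.2861]
ee_rot: [3.139, -0.0, -1.138]
force: [0.2, 0.1, -0.1]
width: 0.0159
```

Emit:
play_rows --targets '[[[0.2205, 0.0477, 0.02, -45], [0.2205, 0.0477, 0.02, -45], [0.2205, 0.0477, 0.02, -45], [0.2205, 0.0477, 0.02, -45], [0.2205, 0.0477, 0.02, -45]]]'

```text
t: 14.22
eef_pos: [0.5296, -0.1027, 0.2658]
ee_rot: [3.14, 0.002, -0.347]
force: [-0.7, 0.7, 0.3]
width: 0.0164
```

Emit:
play_rows --targets '[[[0.0138, 0.0177, 0.045, -10.5], [0.0138, 0.0177, 0.045, -10.5], [0.0138, 0.0177, 0.045, -10.5], [0.0138, 0.0177, 0.045, -10.5]]]'

```text
t: 14.72
eef_pos: [0.5369, -0.1212, 0.2236]
ee_rot: [-3.141, -0.002, -0.166]
force: [-0.5, -0.3, 0.4]
width: 0.0157
```

```bash
python3 plan.py "[(.5369,-.1214,.194,-9.5)]"
```

```text
t 14.725 cur [ 0.5369 -0.1212  0.2236 -9.534 ] w 0.0157 F [-0.5 -0.3  0.4]
[0.5369, -0.1214, 0.194, -9.5] -> [0.0, 0.0002, 0.0296] -0.0 len 0.03
```

Emit:
play_rows --targets '[[[0, 0, 0.02, 0], [0, 0, 0.0255, 0], [0, 0, 0.028, 0], [0, 0, 0.028, 0]]]'

```text
t: 15.22
eef_pos: [0.5368, -0.1218, 0.1952]
ee_rot: [-3.141, -0.001, -0.166]
force: [0.2, 0.2, -0.9]
width: 0.0159
```

Emit:
play_rows --targets '[[[0, 0, 0.0, 0], [0, 0, 0, 0]]]'

```text
t: 15.48
eef_pos: [0.5367, -0.1219, 0.1951]
ee_rot: [-3.141, -0.001, -0.166]
force: [-1.4, 2.6, 5.4]
width: 0.0155
```

Contact is felt (5 N), so I'll release and lift.

Emit:
play_rows --targets '[[[0, 0, 0, 0], [0, 0, 0, 0], [0, 0, 0, 0]]]' --grip 180

```text
t: 15.85
eef_pos: [0.5363, -0.1221, 0.1943]
ee_rot: [3.141, 0.0, -0.166]
force: [0.6, 0.1, 0.5]
width: 0.0257
```

Emit:
play_rows --targets '[[[0, 0, -0.02, 0], [0, 0, -0.06, 0], [0, 0, -0.11, 0], [0, 0, -0.11, 0]]]'

```text
t: 16.35
eef_pos: [0.5378, -0.1221, 0.3085]
ee_rot: [-3.14, -0.007, -0.165]
force: [-0.1, 0.4, -0.1]
width: 0.0259
```

```bash
python3 plan.py "[(.45,-.28,.31,10),(.4175,-.3212,.26,10),(.4175,-.3212,.195,10)]"
```

```text
t 16.35 cur [ 0.5378 -0.1221  0.3085 -9.4686] w 0.0259 F [-0.1  0.4 -0.1]
[0.45, -0.28, 0.31, 10] -> [-0.0606, 0.1702, -0.0015] -19.5 len 0.181
[0.4175, -0.3212, 0.26, 10] -> [-0.0392, 0.0349, 0.05] 0 len 0.072
[0.4175, -0.3212, 0.195, 10] -> [0.0, 0.0, 0.065] 0 len 0.065
```

Emit:
play_rows --targets '[[[-0.0605, 0.17, 0, 0], [-0.0605, 0.17, 0, 0], [-0.0605, 0.17, 0, 0], [-0.0605, 0.17, 0, 0]]]' --grip 0

```text
t: 16.85
eef_pos: [0.4464, -0.2821, 0.3035]
ee_rot: [-3.141, 0.002, -0.17]
force: [-0.2, -0.1, -0.4]
width: 0.0605
```

```bash
python3 plan.py "[(.4175,-.3212,.28),(.4175,-.3212,.195)]"
```

```text
t 16.85 cur [ 0.4464 -0.2821  0.3035 -9.7666] w 0.0605 F [-0.2 -0.1 -0.4]
[0.4175, -0.3212, 0.28, np.float64(-9.766649857323282)] -> [-0.0219, 0.0434, 0.0235] 0.0 len 0.054
[0.4175, -0.3212, 0.195, np.float64(-9.766649857323282)] -> [0.0, -0.0, 0.085] 0.0 len 0.085
```

Emit:
play_rows --targets '[[[-0.0219, 0.0434, 0.0235, 0], [-0.0219, 0.0434, 0.0235, 0], [-0.0219, 0.0434, 0.0235, 0], [-0.0219, 0.0434, 0.0235, 0]]]'

```text
t: 17.35
eef_pos: [0.4208, -0.3183, 0.2812]
ee_rot: [3.141, -0.001, -0.165]
force: [0.4, 0.4, -0.2]
width: 0.0872
```

```bash
python3 plan.py "[(.4175,-.3212,.195)]"
python3 - <<'E'
from h import *
im,d=cams.grab_frame("top"); cv2.imwrite("pics/p2.png",im[:,:,::-1])
n="side"; im,d=cams.grab_frame(n); cv2.imwrite("pics/p2s.png",im[:,:,::-1])
E
```

```text
t 17.35 cur [ 0.4208 -0.3183  0.2812 -9.4355] w 0.0872 F [ 0.4  0.4 -0.2]
[0.4175, -0.3212, 0.195, np.float64(-9.435503920076076)] -> [-0.0028, 0.0034, 0.0862] 0.0 len 0.086
```

View pics/p2.png

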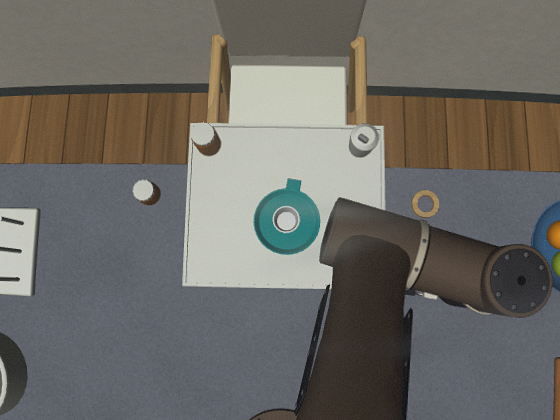

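The bowl is centred on the plate at (286,219) against (287,221). The arm hides the fork, so I'll check it later. Now the snack cup.

Emit:
play_rows --targets '[[[-0.0028, 0.0034, 0.03, 0], [-0.0028, 0.0034, 0.06, 0], [-0.0028, 0.0034, 0.0855, 0], [-0.0028, 0.0034, 0.0855, 0]]]'

```text
t: 17.95
eef_pos: [0.4163, -0.3212, 0.1942]
ee_rot: [-3.141, 0.003, -0.165]
force: [-0.1, 0.1, 0.4]
width: 0.0879
```

Emit:
play_rows --targets '[[[0, 0, 0, 0], [0, 0, 0, 0], [0, 0, 0, 0], [0, 0, 0, 0], [0, 0, 0, 0]]]' --grip 255 --newtons 15

```text
t: 18.58
eef_pos: [0.4169, -0.3219, 0.1963]
ee_rot: [3.141, -0.001, -0.165]
force: [0.2, 1.7, 6.6]
width: 0.0618
```

Emit:
play_rows --targets '[[[0, 0, -0.03, 0], [0, 0, -0.08, 0], [0, 0, -0.11, 0], [0, 0, -0.11, 0]]]'

```text
t: 19.08
eef_pos: [0.4172, -0.322, 0.3081]
ee_rot: [3.141, -0.005, -0.166]
force: [-0.2, -0.5, -1.1]
width: 0.0619
```

```bash
python3 plan.py "[(.50,-.10,.305),(.57,.10,.29),(.5798,.1351,.25),(.5798,.1351,.207)]"
python3 - <<'E'
from h import *
im,d=cams.grab_frame("side"); cv2.imwrite("pics/c1.png",im[:,:,::-1])
E
```

```text
t 19.075 cur [ 0.4172 -0.322   0.3081 -9.4923] w 0.0619 F [-0.2 -0.5 -1.1]
[0.5, -0.1, 0.305, np.float64(-9.492305908839455)] -> [0.0451, -0.2327, 0.0031] 0.0 len 0.237
[0.57, 0.1, 0.29, np.float64(-9.492305908839455)] -> [0.0361, -0.2088, 0.015] 0.0 len 0.212
[0.5798, 0.1351, 0.25, np.float64(-9.492305908839455)] -> [0.0039, -0.0362, 0.04] 0.0 len 0.054
[0.5798, 0.1351, 0.207, np.float64(-9.492305908839455)] -> [0.0, -0.0, 0.043] 0.0 len 0.043
```

View pics/c1.png

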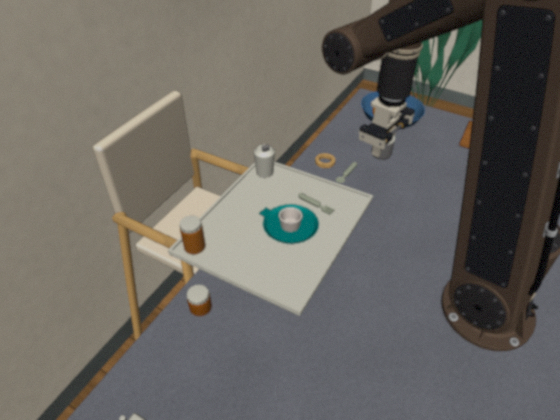

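The fork lies left of the plate at (300-333, 195-212), and the cup is held at (382,150).

Emit:
play_rows --targets '[[[0.0451, -0.2327, 0, 0], [0.0451, -0.2327, 0, 0], [0.0451, -0.2327, 0, 0], [0.0451, -0.2327, 0, 0], [0.0451, -0.2327, 0, 0]]]'

```text
t: 19.75
eef_pos: [0.5002, -0.097, 0.3042]
ee_rot: [3.141, 0.002, -0.162]
force: [0.5, -0.7, -1.3]
width: 0.0618
```

Emit:
play_rows --targets '[[[0.0361, -0.2088, 0.015, 0], [0.0361, -0.2088, 0.015, 0], [0.0361, -0.2088, 0.015, 0], [0.0361, -0.2088, 0.015, 0], [0.0361, -0.2088, 0.015, 0]]]'

```text
t: 20.38
eef_pos: [0.5696, 0.1011, 0.2889]
ee_rot: [3.14, 0.002, -0.164]
force: [-0.0, -0.9, -0.6]
width: 0.0616
```

Emit:
play_rows --targets '[[[0.0039, -0.0362, 0.03, 0], [0.0039, -0.0362, 0.03, 0], [0.0039, -0.0362, 0.03, 0], [0.0039, -0.0362, 0.03, 0]]]'

```text
t: 20.88
eef_pos: [0.5793, 0.1342, 0.261]
ee_rot: [-3.141, -0.0, -0.167]
force: [-0.2, 0.4, -1.3]
width: 0.0616
```

```bash
python3 plan.py "[(.5798,.1351,.208)]"
python3 - <<'E'
from h import *
n="side"; im,d=cams.grab_frame(n)
m=best(n,"fork",np.array([.537,-.122]))
for z in(.02,):
    xy=onz(n,np.argwhere(m)[:,::-1],z)*1000; print(m.sum(),cv2.minAreaRect(np.float32(xy)),xy.mean(0))
X=cloud(n,d,m);X=X[X[:,2]>.013]; print(cv2.minAreaRect(np.float32(X[:,:2]*1000)))
E
```

```text
t 20.875 cur [ 0.5793  0.1342  0.261  -9.564 ] w 0.0616 F [-0.2  0.4 -1.3]
[0.5798, 0.1351, 0.208, np.float64(-9.563973200091889)] -> [0.0003, -0.001, 0.053] 0.0 len 0.053
249 ((537.8021240234375, -119.818115234375), (29.021793365478516, 125.14221954345703), 79.90940856933594) [ 536.61364723 -119.73183728]
((536.7637329101562, -123.89244079589844), (30.076101303100586, 120.72132873535156), 80.37359619140625)
```

Emit:
play_rows --targets '[[[0, 0, 0.03, 0], [0, 0, 0.045, 0], [0, 0, 0.05, 0], [0, 0, 0.052, 0], [0, 0, 0.052, 0]]]'

```text
t: 21.6
eef_pos: [0.5797, 0.1354, 0.209]
ee_rot: [-3.141, -0.001, -0.166]
force: [0.5, -0.2, -0.1]
width: 0.0618
```

Emit:
play_rows --targets '[[[0, 0, 0.0005, 0], [0, 0, 0.001, 0]]]'

```text
t: 21.85
eef_pos: [0.5796, 0.1355, 0.2084]
ee_rot: [-3.141, -0.001, -0.165]
force: [-3.8, 0.2, 7.1]
width: 0.0616
```

Emit:
play_rows --targets '[[[0, 0, 0, 0], [0, 0, 0, 0], [0, 0, 0, 0]]]' --grip 46

```text
t: 22.22
eef_pos: [0.5794, 0.1353, 0.2074]
ee_rot: [-3.142, -0.0, -0.166]
force: [0.3, 0.6, -0.5]
width: 0.0718
```

Emit:
play_rows --targets '[[[0, 0, -0.02, 0], [0, 0, -0.06, 0], [0, 0, -0.1, 0], [0, 0, -0.1, 0]]]'

```text
t: 22.72
eef_pos: [0.5804, 0.1358, 0.3111]
ee_rot: [-3.138, -0.005, -0.165]
force: [1.1, 0.0, -0.0]
width: 0.0719
```

```bash
python3 plan.py "[(.6196,.3338,.28),(.6196,.3338,.188)]"
```

```text
t 22.725 cur [ 0.5804  0.1358  0.3111 -9.474 ] w 0.0719 F [ 1.1  0.  -0. ]
[0.6196, 0.3338, 0.28, np.float64(-9.474022792645812)] -> [0.0061, -0.2018, 0.0311] 0.0 len 0.204
[0.6196, 0.3338, 0.188, np.float64(-9.474022792645812)] -> [0.0, -0.0, 0.092] 0.0 len 0.092
```

Emit:
play_rows --targets '[[[0.0061, -0.2018, 0.02, 0], [0.0061, -0.2018, 0.02, 0], [0.0061, -0.2018, 0.02, 0], [0.0061, -0.2018, 0.02, 0], [0.0061, -0.2018, 0.02, 0]]]' --grip 0

```text
t: 23.35
eef_pos: [0.6184, 0.3342, 0.2858]
ee_rot: [3.14, 0.001, -0.165]
force: [-0.5, -1.2, -0.1]
width: 0.0876
```

```bash
python3 - <<'E'
from h import *
im,d=cams.grab_frame("top"); cv2.imwrite("pics/c2.png",cv2.resize(im[110:310,130:410],(784,560))[:,:,::-1])
for n in ("top","side"):
    im,d=cams.grab_frame(n); m=best(n,"snack_cup",np.array([.58,.135]))
    if m is not None:
        X=cloud(n,d,m); T=X[(X[:,2]>.068)&(X[:,2]<.09)]; print(n,len(T),cv2.minEnclosingCircle(np.float32(T[:,:2])))
E
python3 plan.py "[(.6196,.3338,.185)]"
```

```text
top 574 ((0.5804430842399597, 0.13650843501091003), 0.03137297183275223)
side 362 ((0.5801664590835571, 0.136424720287323), 0.03189247474074364)
t 23.6 cur [ 0.6188  0.332   0.2879 -9.5744] w 0.0878 F [-0.4 -0.3 -0.5]
[0.6196, 0.3338, 0.185, np.float64(-9.574420701289572)] -> [0.0005, -0.0019, 0.1029] 0.0 len 0.103
```

View pics/c2.png

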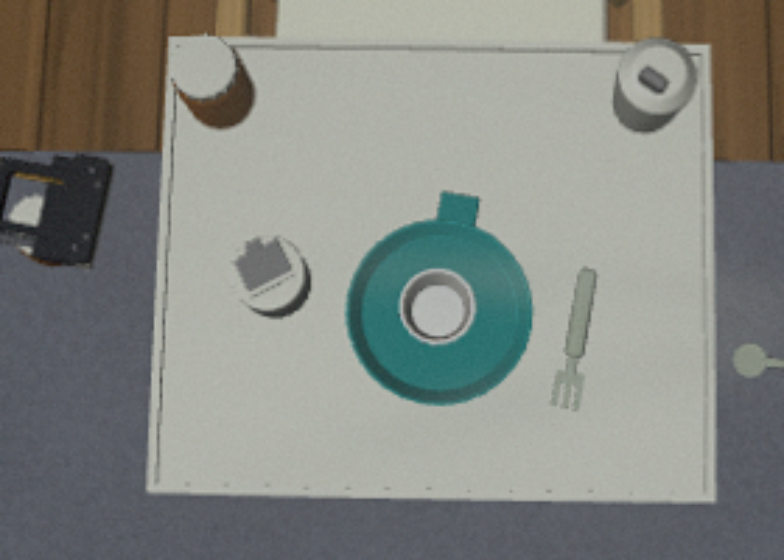

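The crop shows the bowl centred at (437,307), the fork right of it at (575,338) with tines away from the sitter, and the cup at (272,275) where expected. Now the jar.

Emit:
play_rows --targets '[[[0.0005, -0.0015, 0.04, 0], [0.0005, -0.0015, 0.08, 0], [0.0005, -0.0015, 0.103, 0], [0.0005, -0.0015, 0.103, 0]]]'

```text
t: 24.1
eef_pos: [0.619, 0.3333, 0.1828]
ee_rot: [3.139, 0.002, -0.167]
force: [0.2, -0.2, 0.5]
width: 0.0876
```

Emit:
play_rows --targets '[[[0, 0, 0, 0], [0, 0, 0, 0], [0, 0, 0, 0], [0, 0, 0, 0], [0, 0, 0, 0]]]' --grip 255 --newtons 20

```text
t: 24.72
eef_pos: [0.6196, 0.3349, 0.1853]
ee_rot: [-3.141, -0.001, -0.166]
force: [-1.8, 0.1, 4.8]
width: 0.0556
```

Emit:
play_rows --targets '[[[0, 0, -0.03, 0], [0, 0, -0.08, 0], [0, 0, -0.12, 0], [0, 0, -0.12, 0]]]'

```text
t: 25.22
eef_pos: [0.6202, 0.3353, 0.3085]
ee_rot: [-3.137, -0.004, -0.165]
force: [-0.5, -0.4, -1.8]
width: 0.0551
```

```bash
python3 plan.py "[(.50,.20,.295),(.4925,.1512,.23),(.4925,.1512,.197)]"
```

```text
t 25.225 cur [ 0.6202  0.3353  0.3085 -9.4803] w 0.0551 F [-0.5 -0.4 -1.8]
[0.5, 0.2, 0.295, np.float64(-9.480262075469996)] -> [-0.0963, 0.1533, 0.0135] 0.0 len 0.182
[0.4925, 0.1512, 0.23, np.float64(-9.480262075469996)] -> [0.0006, 0.0494, 0.065] 0.0 len 0.082
[0.4925, 0.1512, 0.197, np.float64(-9.480262075469996)] -> [0.0, -0.0, 0.033] 0.0 len 0.033
```

Emit:
play_rows --targets '[[[-0.0963, 0.1533, 0, 0], [-0.0963, 0.1533, 0, 0], [-0.0963, 0.1533, 0, 0], [-0.0963, 0.1533, 0, 0], [-0.0963, 0.1533, 0, 0]]]'

```text
t: 25.85
eef_pos: [0.4991, 0.1993, 0.3043]
ee_rot: [-3.142, 0.0, -0.166]
force: [-0.4, -0.1, -0.0]
width: 0.0554
```

Emit:
play_rows --targets '[[[0.0006, 0.0494, 0.02, 0], [0.0006, 0.0494, 0.06, 0], [0.0006, 0.0494, 0.06, 0], [0.0006, 0.0494, 0.06, 0]]]'

```text
t: 26.35
eef_pos: [0.4926, 0.1516, 0.245]
ee_rot: [3.141, -0.0, -0.165]
force: [1.2, 0.1, -0.7]
width: 0.0552
```

```bash
python3 plan.py "[(.4925,.1512,.197)]"
```

```text
t 26.35 cur [ 0.4926  0.1516  0.245  -9.4504] w 0.0552 F [ 1.2  0.1 -0.7]
[0.4925, 0.1512, 0.197, np.float64(-9.450368819942382)] -> [-0.0001, 0.0004, 0.048] 0.0 len 0.048
```

Emit:
play_rows --targets '[[[0, 0, 0.03, 0], [0, 0, 0.042, 0], [0, 0, 0.0465, 0], [0, 0, 0.0475, 0], [0, 0, 0.0475, 0]]]'

```text
t: 26.98
eef_pos: [0.4919, 0.1509, 0.1976]
ee_rot: [-3.141, -0.001, -0.166]
force: [0.9, -0.2, -2.1]
width: 0.0553
```

Emit:
play_rows --targets '[[[0, 0, 0.0005, 0], [0, 0, 0.001, 0]]]'

```text
t: 27.22
eef_pos: [0.4919, 0.1508, 0.1971]
ee_rot: [-3.141, -0.001, -0.165]
force: [-5.0, -0.2, 13.4]
width: 0.0553
```

Emit:
play_rows --targets '[[[0, 0, 0, 0], [0, 0, 0, 0], [0, 0, 0, 0], [0, 0, 0, 0]]]' --grip 60

```text
t: 27.72
eef_pos: [0.4916, 0.1506, 0.1959]
ee_rot: [3.141, 0.0, -0.166]
force: [-0.7, 0.5, -0.4]
width: 0.0671
```

Emit:
play_rows --targets '[[[0, 0, -0.02, 0], [0, 0, -0.06, 0], [0, 0, -0.12, 0], [0, 0, -0.12, 0]]]'

```text
t: 28.22
eef_pos: [0.4929, 0.1514, 0.3207]
ee_rot: [-3.136, -0.007, -0.165]
force: [-0.2, -0.5, -0.9]
width: 0.0673
```

Emit:
play_rows --targets '[[[-0.05, -0.25, 0, 0], [-0.05, -0.25, 0, 0], [-0.05, -0.25, 0, 0], [-0.05, -0.25, 0, 0], [-0.05, -0.25, 0, 0]]]'

```text
t: 28.85
eef_pos: [0.483, 0.4091, 0.3144]
ee_rot: [3.141, 0.0, -0.163]
force: [-0.2, -1.2, -0.6]
width: 0.0672
```

Run:
```python
from h import *
im,d=cams.grab_frame("top"); cv2.imwrite("pics/e.png",cv2.resize(im[110:310,130:450],(800,500))[:,:,::-1])
for n in ("top","side"):
    im,d=cams.grab_frame(n); p=plate(n,im); print(n,p[:2])
    for q,c,lo,hi in(("snack_cup",(.58,.136),.068,.09),("jar",(.4925,.151),.062,.08),("bowl",(.5565,-.004),.053,.065)):
        m=best(n,q,np.array(c))
        if m is not None:
            X=cloud(n,d,m); T=X[(X[:,2]>lo)&(X[:,2]<hi)]
            if len(T): print(n,q,len(T),np.percentile(X[:,2],95),cv2.minEnclosingCircle(np.float32(T[:,:2])))
    m=best(n,"fork",np.array([.537,-.122]))
    if m is not None:
        xy=onz(n,np.argwhere(m)[:,::-1],.02)*1000; print(n,"fork",m.sum(),cv2.minAreaRect(np.float32(xy)))
    # bowl by colour inside plate
    g=(im.astype(int).max(2)-im.min(2)<45); v,u=np.nonzero(g); xy=onz(n,np.c_[u,v],.059); k=np.hypot(*(xy-[.5565,-.004]).T)<.045
    M=np.zeros(g.shape,np.uint8); M[v[k],u[k]]=1; print(n,"bowl",circ(onz(n,contour(M),.059),.032))
print(arm.get_state()["t"])
```

```text
top (array([ 0.55663187, -0.00428955,  0.07746947]), np.float64(-9.253665355688211))
top snack_cup 572 0.08140116019565524 ((0.5800558924674988, 0.13646002113819122), 0.031049152836203575)
top jar 374 0.07353808186061155 ((0.4920005798339844, 0.15170982480049133), 0.026133917272090912)
top bowl 157 0.05906620151887411 ((0.5576249361038208, -0.002122577279806137), 0.031662728637456894)
top fork 343 ((535.7135009765625, -122.04190826416016), (24.067840576171875, 119.888427734375), 79.08467864990234)
top bowl [ 0.55650696 -0.00302002]Traceback (most recent call last):
  File "<stdin>", line 4, in <module>
  File "h.py", line 28, in plate
    k,l,s,_=cv2.connectedComponentsWithStats(m.astype(np.uint8)); m=l==1+np.argmax(s[1:,4])
                                                                         ~~~~~~~~~^^^^^^^^^
    return _wrapfunc(a, 'argmax', axis=axis, out=out, **kwds)
    return bound(*args, **kwds)
ValueError: attempt to get argmax of an empty sequence
```

View pics/e.png

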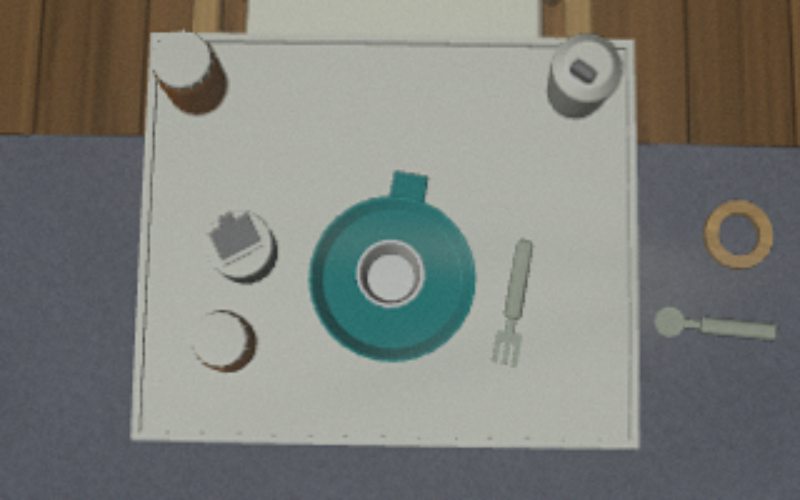

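The final view shows everything in place: bowl (391,274), fork (513,300), cup (243,246), jar (224,342), with the bystanders unmoved. I'm handing the job in.

```bash
python3 -c "
from h import *
print(job_done())"
```

```text
the job is handed in; nothing more can be done
None
```

I placed the bowl, fork, snack cup and jar in the order asked and handed the job in at about 29 s of the 112 s. `job_done` gives no verdict.

The last top-view check, with the arm clear, gave:

| Item | Measured |
|---|---|
| Bowl | upright on the plate floor, 0–2 mm from the plate centre |
| Fork | about 32 mm from the plate, 1 mm off level with its centre, about 1–2° from square, handle towards the sitter |
| Snack cup | about 32 mm from the plate (nominal was 30), level with its centre to within about 1–2 mm |
| Jar | 30 mm from the cup, straight behind it to within about 1 mm |

In the final picture the spoon, taller jar, drinking cup and teething ring look unmoved; I compared them by eye and did not re-measure them.

- **Side camera:** the closing side-camera check failed because the plate could not be found in that picture, probably hidden by the arm. The final numbers therefore come from the top camera alone. Earlier side readings of the fork and cup agreed to about 2 mm.
- **Plate position:** the two cameras differed by up to about 5 mm on the plate centre at the start. I relied on the top view and the depth fit, which agreed to about 1 mm.

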